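# Hold the wide spring clip open astride the backing plate

### The arm

A 6-joint arm with a two-finger parallel gripper is mounted at the origin on a cart in front of the work surface, level with it; the furniture and walls round the work are solid. World frame = base frame: x ahead of the robot, y to its left, z up, the work surface at z = 0. Lengths are in m, angles in rad, forces in N, time in s.
With the tool pointing down it reaches from about 0.35 to 0.85 m from the base axis. Payload 8.1 kg.
Tool frame: the origin (TCP) lies at the centre of the arm's flange, where the gripper is bolted on; the fingertips stand 186 mm ahead of it and the grasp point (between the pads) lies 167 mm ahead of it; z points along the fingers, y is the line along which they close (so a half turn about z gives the same grasp; the last joint's range is limited). The gripper opens to 93 mm and grips with 3 to 60 N. Pads are 15 mm wide; open, the fingers measure 128 mm over their backs; the gripper's body (75 mm by 188 mm) begins 65 mm behind the grasp point.
Start: joints at [1.19, 0.13, 1.488, -0, 1.523, -0.085], TCP at [0.175, 0.574, 0.405] pointing down, gripper open.
Joint ranges: [-2.96, 2.96], [-0.89, 2.26], [0.02, 2.5], [-1.34, 4.48], [0, 2.73], [-2.66, 2.66]. Speed limits (rad/s): [2.39, 2.39, 2.79, 3.14, 3.14, 3.14].

### API

Orientations are given as a rotation vector (axis times angle).
In Python, from plant import robot gives the robot as it stands.
- The arm moves only by the tool apply_moves, never from a script. Its argument "series" is a list of rows, each a list of 2 entries, a list of its own where there are three numbers: the shift along the tool's x, y, z in mm, then the turn, a rotation vector about the tool's x, y, z in rad. A call has 1 to 12 rows; each row shifts and turns the commanded pose from where the row before left it, along the tool's axes as they then stand; what a row does not reach is not made up. A row lasts 1/12 s, in which the tool goes at most 41.7 mm and 7.16 degrees, less where a joint would pass 70% of its speed; a pose out of reach is approached as far as the arm can. A call is refused whole if a number of a shift passes 41.7 or a number of a turn 0.125, either way. A call with a gripper value outside its range is refused whole. "claw" is the opening, from 0 (shut) to 1 (fully open), set as the call begins (left out, the last holds). The fingers move at their own pace and stop on an object; "newtons" is the grip in N (left out, the last holds). Time passes only in rows, so rows that do not move let the fingers close. It gives the time, the measured TCP pose, the force, the opening and the grip force at its end, in the units of the state.
- robot.read_state(): the state, without advancing time (a new reading comes with each control period).
- robot.read_camera(name): name is "side" or "top" or "wrist"; returns (picture, depth): 400x640x3 uint8, blue, green, red; 400x640 float32, m along the optical axis (not along the pixel's ray), 0 where there is no reading.
- robot.calibration(name): a dict with "fx", "fy", "cx", "cy" (pixels), "extrinsics" (4x4, takes a point from world to camera coordinates). Camera axes: x right, y down, z forward; pixel columns grow to the right and rows downward; lengths in m; the calibration is good to about 2 mm. A picture is of the moment at which its call begins: read the wrist's pose just before it. calibration takes no time and is no camera call; for the wrist camera it gives the pose at the moment of the call.
- robot.close_job(): hands the job in; it is judged then, once.
The state is a dict: "t": time; "q": joint angles; "dq": joint speeds; "joint_torque": joint torques, N m; "tool_pos": TCP position; "orientation": TCP orientation; "force": force on the tool from outside, world axes, zero at the start; "wrist_torque": the same for the moment, N m; "opening": finger opening in m; "gripper_force": force on a finger pad.
Only numpy, scipy, OpenCV 4.12 (cv2) and the standard library are available. Lean on these libraries where they do the work, as an engineer would, in place of code of your own. Each camera call takes 0.05 s, during which the arm holds its last target. There are 200 camera calls.

### The job

A drawing is about to be clipped to the upright metal plate. Squeeze the wide spring clip off its parking tab, carry it to the plate and hold it wide open astride the middle of the plate's top edge, one jaw on either side and reaching about 2 cm below the edge, touching nothing of the plate, so that the drawing can be slipped in. Do not knock the plate, leave the narrow clip parked, and finish still holding the clip open there: do not let it close, rest it or let it go.

Things in the scene. Friction and masses are not known exactly. Their poses are not given: they have to be found in the camera images.
- wide_clip_mid (a point): Centre (middle of the coil) of the wide spring clip: plain dark steel, 50 mm wide along x, 80 g, standing jaws down, handles up, mirror-symmetric about xz. Two sheet-steel halves hinged on a 13 mm thick coil along x. y: the way jaws and handles spread; z: up to the handles. Jaw tips 44 mm below this point when parked, 40 mm when squeezed to the stop.
- wide_clip_grip (a point): Midway between the rolled ends of the wide clip's handles, 45 mm above the coil: the place to pinch, along y, from above. Parked, the ends (40 mm long in x, 7 mm thick) are 51 mm wide overall in y; below they slope in to 20 mm near the coil. 5 N begins to open the jaws, 10 N brings it to its stop: handles upright, 18 mm overall, their ends 50 mm above the coil.
- wide_clip_jaw (a joint): How far each jaw of the wide clip is turned open (rad; both halves move alike): about 0 while biting its parking tab, -0.065 shut on nothing, 0.34 squeezed to its stop. The gap between the jaw tips is 6 mm at 0 and 34 mm at the stop.
- wide_stand: The wide clip's fixed parking stand: grey foot 70 x 70 x 10 mm with an upright steel tab, 40 mm long in x, 5 mm thick in y, its top 60 mm above the bench. Origin under its middle, on the bench. The clip's coil rests on the tab top and its jaws bite the tab; squeezed open, it lifts straight up.
- narrow_clip_mid (a point): The narrow spring clip, the same as the wide one but 24 mm wide along x, parked in the same way on a like tab and foot; this point is the middle of its coil. Leave it there. The two parking places may be swapped.
- plate: The upright aluminium backing plate, 140 mm long, 4 mm thick, standing fixed in a slotted light-wood block 170 x 56 x 28 mm. Origin under its middle, on the bench; x runs along the plate, y across its thickness, z up; its top edge is 120 mm above the bench.
- plate_edge (a point): The middle of the plate's top edge, 120 mm above the bench; axes as the plate's.
Mind the look-alikes: they are no part of the job. What is shaped like the part that bears wide_clip_mid but pink, red or yellow is not meant.

How it is judged:
By the outcome, as a careful person would: the job done as asked, in the order asked, and still so for the second after the job is handed in, while the arm keeps its last pose, push and grip.
It also fails if it takes over 38 s, if anything falls off the work surface, if the arm or the gripper's body presses on something with over 40 N, if the wrist force passes 120 N, or if a joint passes its speed limit or range.

## Working session

There is one attempt and no reset: what is moved stays moved. The work goes in short steps, Python scripts to look and compute and a tool call to move; the robot and the scene stay as the last step left them, time stands still between calls to the robot, and variables do not carry over. Pictures are saved under pics/ and viewed, at most 10 in all, crops included, and the job is handed in when it is done.

Besides the shell and the picture viewer there is one more tool, called after "Call:" as name(argument=value, ...), one argument or row to a line, values as JSON. apply_moves: Moves the arm, as the interface text tells. Its arguments: {"type":"object","properties":{"series":{"type":"array"},"claw":{"type":"number"},"newtons":{"type":"number"}},"required":["series"]}

```bash
mkdir -p pics; cat > h.py <<'E'
import numpy as np, cv2
from scipy.spatial.transform import Rotation as R
from plant import robot
def grab(n):
    K=robot.calibration(n); im,d=robot.read_camera(n); return im,d,K
def pt(K,u,v,z):
    p=np.array([(u-K['cx'])/K['fx']*z,(v-K['cy'])/K['fy']*z,z]); E=np.array(K['extrinsics'])
    return E[:3,:3].T@(p-E[:3,3])
def cloud(K,d):
    v,u=np.indices(d.shape); P=np.stack([(u-K['cx'])/K['fx']*d,(v-K['cy'])/K['fy']*d,d],-1); E=np.array(K['extrinsics'])
    return (P-E[:3,3])@E[:3,:3]
def ray(K,u,v,h):
    E=np.array(K['extrinsics']); c=-E[:3,:3].T@E[:3,3]
    r=E[:3,:3].T@np.array([(u-K['cx'])/K['fx'],(v-K['cy'])/K['fy'],1]); return c+r*(h-c[2])/r[2]
E
python3 - <<'E'
from h import *
import pickle
s=robot.read_state(); print(s)
D={}
for n in ['top','side']:
    D[n]=grab(n); cv2.imwrite(f'pics/{n}0.png',D[n][0]); print(n,D[n][2])
pickle.dump(D,open('d0.pkl','wb'))
E
```

```text
{'t': 0.0, 'q': array([ 1.18960684e+00,  1.31189111e-01,  1.48924561e+00,  6.10245966e-07,
        1.52303223e+00, -8.54100044e-02]), 'dq': array([0.00087398, 0.00087064, 0.00039684, 0.00029677, 0.00147988,
       0.00030091]), 'joint_torque': array([-5.71823803e-04, -5.59841931e+01, -4.91760314e+01,  7.68352021e-02,
        3.51011159e-02, -1.15169587e-04]), 'tool_pos': array([0.17479185, 0.57374098, 0.40368894]), 'orientation': array([-4.62853484e-01, -3.10686928e+00,  2.86376621e-03]), 'force': array([-0.19099022,  0.53590722, -0.67061721]), 'wrist_torque': array([-0.00678025,  0.01644048,  0.00182028]), 'gripper_force': 0.0, 'opening': 0.09290587746806464}
top {'fx': 511.7909243816842, 'fy': 511.7909243816842, 'cx': 312.0539247152171, 'cy': 194.5516824540694, 'extrinsics': array([[-6.39120683e-04, -9.99999659e-01, -5.22213592e-04,
         1.99327463e-02],
       [-9.99580693e-01,  6.53970166e-04, -2.89483996e-02,
         4.35481181e-01],
       [ 2.89487313e-02,  5.03493104e-04, -9.99580771e-01,
         1.09370817e+00],
       [ 0.00000000e+00,  0.00000000e+00,  0.00000000e+00,
         1.00000000e+00]])}
side {'fx': 455.4623066382601, 'fy': 455.4623066382601, 'cx': 320.5978522789871, 'cy': 205.93645610857556, 'extrinsics': array([[ 0.92147162, -0.38829032, -0.01098565, -0.42186725],
       [-0.2720917 , -0.6250144 , -0.73165778,  0.21606525],
       [ 0.27722944,  0.67719098, -0.6815836 ,  0.8997713 ],
       [ 0.        ,  0.        ,  0.        ,  1.        ]])}
```

View pics/top0.png

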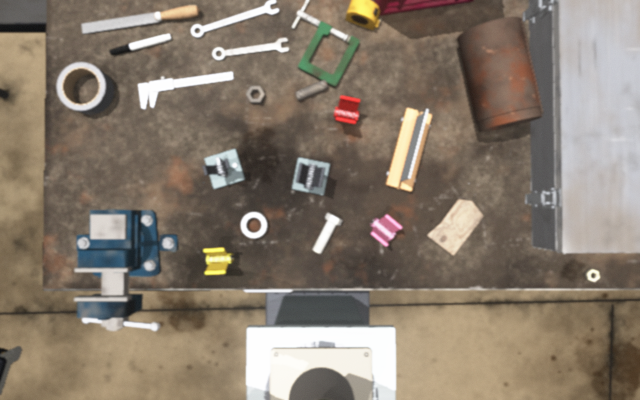

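View pics/side0.png

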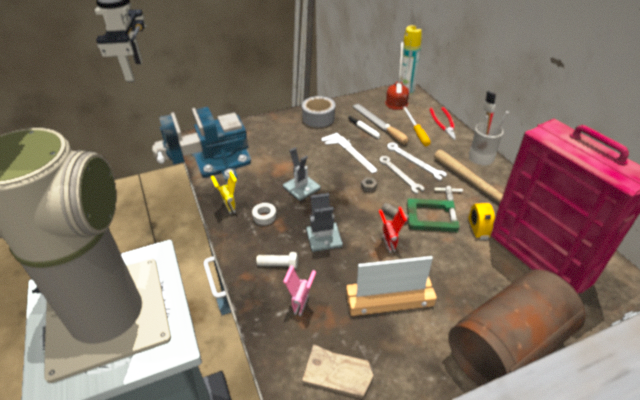

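Candidates for the wide clip in the top view are the dark clips at (311,176), which looks wide, and (224,168), which looks narrow. The coloured look-alikes are red (347,109), pink (387,230) and yellow (217,261), none of them on a stand. The plate is at (410,150). Next I'll crop the dark pair and measure.

```bash
python3 - <<'E'
from h import *
import pickle
D=pickle.load(open('d0.pkl','rb'))
im,d,K=D['top']; im2,d2,K2=D['side']
a=cv2.resize(im[140:205,190:345],None,fx=5,fy=5,interpolation=cv2.INTER_CUBIC)
b=cv2.resize(im2[140:255,275:355],(195,280)); b=cv2.resize(im2[140:255,275:355],None,fx=2.4,fy=2.4)
o=np.zeros((a.shape[0]+b.shape[0],a.shape[1],3),np.uint8);o[:a.shape[0]]=a;o[a.shape[0]:,:b.shape[1]]=b
cv2.imwrite('pics/crop.png',o)
for n in D:
  im,d,K=D[n]
  P=cloud(K,d)
  for nm,(cx,cy) in {'A':(311,176),'B':(224,168),'plate':(410,150)}.items():
    c=ray(D['top'][2],cx,cy,0.08)
    r=.12 if nm=='plate' else .06
    for lo,hi in ([(.006,.02),(.065,.095),(.095,.13)] if nm!='plate' else [(.02,.035),(.06,.112),(.112,.13)]):
      m=(d>0)&(np.hypot(P[...,0]-c[0],P[...,1]-c[1])<r)&(P[...,2]>lo)&(P[...,2]<hi)
      Q=P[m]
      if len(Q)<5: print(n,nm,lo,len(Q)); continue
      (x,y),sz,ang=cv2.minAreaRect((Q[:,:2]*1000).astype(np.float32))
      print(n,nm,(lo,hi),len(Q),'c',round(x,1),round(y,1),'sz',np.round(sz,1),'ang',round(ang,1),'z',np.round([np.median(Q[:,2]),Q[:,2].max()],4))
E
```

```text
top A (0.006, 0.02) 455 c 472.5 26.5 sz [77.3 77.6] ang 79.0 z [0.0097 0.0163]
top A (0.065, 0.095) 347 c 471.3 22.5 sz [32.6 49.8] ang 77.0 z [0.0736 0.095 ]
top A (0.095, 0.13) 220 c 471.5 22.9 sz [51.7 39.8] ang 78.6 z [0.112 0.118]
top B (0.006, 0.02) 753 c 489.2 206.6 sz [77.8 72.3] ang 19.7 z [0.01   0.0169]
top B (0.065, 0.095) 171 c 487.2 206.4 sz [23.6 32.6] ang 21.4 z [0.0741 0.0946]
top B (0.095, 0.13) 108 c 487.5 206.1 sz [18.9 51.6] ang 17.6 z [0.112 0.119]
top plate (0.02, 0.035) 1526 c 531.2 -185.9 sz [ 59.1 170.3] ang 74.4 z [0.0274 0.035 ]
top plate (0.06, 0.112) 288 c 531.6 -184.3 sz [  3.3 139.4] ang 75.6 z [0.0862 0.1119]
top plate (0.112, 0.13) 186 c 530.7 -185.9 sz [  4.8 138.6] ang 74.6 z [0.1192 0.1239]
side A (0.006, 0.02) 511 c 474.2 21.3 sz [72.7 70.6] ang 77.3 z [0.0103 0.0191]
side A (0.065, 0.095) 270 c 470.6 23.9 sz [37.7 49.9] ang 80.1 z [0.0836 0.0949]
side A (0.095, 0.13) 278 c 470.0 22.1 sz [51.8 40.1] ang 79.7 z [0.1066 0.1167]
side B (0.006, 0.02) 403 c 491.1 206.7 sz [71.8 72.4] ang 15.2 z [0.0103 0.019 ]
side B (0.065, 0.095) 143 c 486.5 206.4 sz [24.1 35.2] ang 12.6 z [0.0784 0.0948]
side B (0.095, 0.13) 101 c 487.2 205.3 sz [20.5 51.3] ang 18.5 z [0.1068 0.1165]
side plate (0.02, 0.035) 1448 c 529.0 -190.0 sz [ 58.5 171. ] ang 73.4 z [0.028  0.0349]
side plate (0.06, 0.112) 1236 c 529.7 -187.9 sz [  5.3 140.6] ang 74.6 z [0.0869 0.112 ]
side plate (0.112, 0.13) 311 c 530.3 -186.0 sz [  8.3 139.6] ang 74.4 z [0.1181 0.1233]
```

View pics/crop.png

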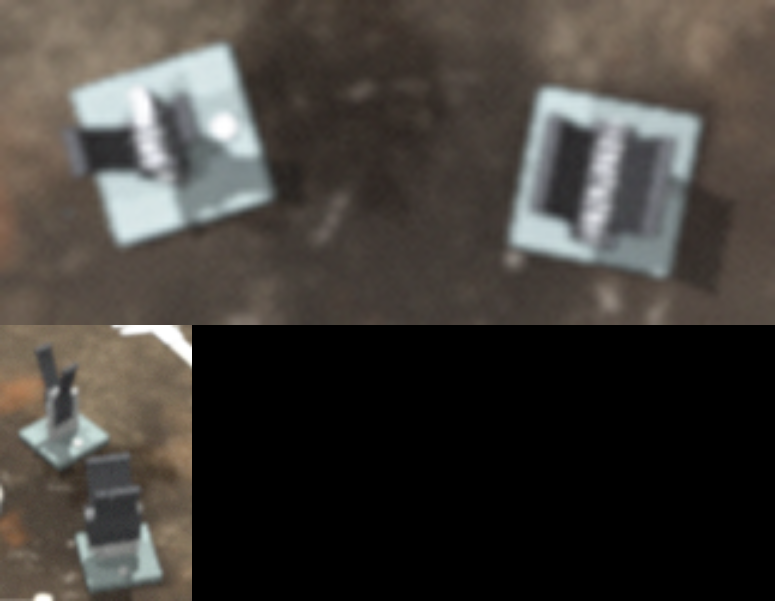

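The clip at (311,176) is the wide one, measuring 50 x 52 mm with handle ends at 112–117 mm, on the right-hand stand. The one at (224,168) is 24 mm wide, so it's the narrow clip. The numbers fit the description. Now I'll work out the moves.

```bash
cat >> h.py <<'E'
def go(target,ydeg):
    """target: grasp point world (m); ydeg: wanted tool-y heading. Prints turn and shift, tool axes."""
    s=robot.read_state(); Rm=R.from_rotvec(s['orientation']).as_matrix()
    y=np.array([np.cos(np.radians(ydeg)),np.sin(np.radians(ydeg)),0]); z=np.array([0,0,-1.])
    best=None
    for sg in (1,-1):
        T=np.column_stack([np.cross(sg*y,z),sg*y,z]); w=R.from_matrix(Rm.T@T).as_rotvec()
        if best is None or np.linalg.norm(w)<np.linalg.norm(best[0]): best=(w,T)
    w,T=best; d=np.array(target)+[0,0,.167]-s['tool_pos']
    print('t',s['t'],'turn',w.round(4),'q',s['q'].round(2)); print('shift old axes',(Rm.T@d*1000).round(1),'new axes',(T.T@d*1000).round(1),'F',s['force'].round(1),'open',s['opening'],s['gripper_force'])
E
python3 -c "
from h import *
go([.471,.0228,.22],79)"
```

```text
t 0.1 turn [-0.0016 -0.0002 -0.1038] q [ 1.19  0.13  1.49  0.    1.52 -0.09]
shift old axes [-443.9 -440.7   17.4] new axes [-395.9 -484.3   16.8] F [-0.8  0.3  0.4] open 0.09315688009501026 0.0
```

Call:
apply_moves(
  series=[
    [[0, 0, 0], [0, 0, -0.104]],
    [[-22, -27, 1], [0, 0, 0]],
    [[-22, -27, 1], [0, 0, 0]],
    [[-22, -27, 1], [0, 0, 0]],
    [[-22, -27, 1], [0, 0, 0]],
    [[-22, -27, 1], [0, 0, 0]],
    [[-22, -27, 1], [0, 0, 0]],
    [[-22, -27, 1], [0, 0, 0]],
    [[-22, -27, 1], [0, 0, 0]],
    [[-22, -27, 1], [0, 0, 0]],
    [[-22, -27, 1], [0, 0, 0]],
    [[-22, -27, 1], [0, 0, 0]],
  ],
  claw=1,
  newtons=25,
)

```text
t: 1.1
tool_pos: [0.3561, 0.2346, 0.3934]
orientation: [-0.3, -3.127, 0.0]
force: [1.0, 0.2, 0.3]
opening: 0.0926
gripper_force: 0.0
```

Call:
apply_moves(
  series=[
    [[-22, -27, 1], [0, 0, 0]],
    [[-22, -27, 1], [0, 0, 0]],
    [[-22, -27, 1], [0, 0, 0]],
    [[-22, -27, 1], [0, 0, 0]],
    [[-22, -27, 1], [0, 0, 0]],
    [[-22, -27, 1], [0, 0, 0]],
    [[-22, -27, 1], [0, 0, 0]],
    [[0, 0, 0], [0, 0, 0]],
    [[0, 0, 0], [0, 0, 0]],
    [[0, 0, 0], [0, 0, 0]],
  ],
)

```text
t: 1.93
tool_pos: [0.4708, 0.0214, 0.3863]
orientation: [-0.302, -3.126, -0.001]
force: [-0.5, -0.6, -0.9]
opening: 0.0929
gripper_force: 0.0
```

```bash
python3 - <<'E'
from h import *
im,d,K=grab('wrist'); cv2.imwrite('pics/w1.png',im)
P=cloud(K,d)
for lo,hi in [(.006,.02),(.065,.09),(.1,.13)]:
    m=(d>0)&(np.hypot(P[...,0]-.471,P[...,1]-.0228)<.055)&(P[...,2]>lo)&(P[...,2]<hi); Q=P[m]
    if len(Q)<9: print(len(Q)); continue
    v,u=np.nonzero(m)
    print(lo,len(Q),cv2.minAreaRect((Q[:,:2]*1000).astype(np.float32)),np.median(Q[:,2]),Q[:,2].max(),u.min(),u.max(),v.min(),v.max())
go([.471,.0228,.1125],79)
E
```

```text
0.006 1139 ((455.81317138671875, 26.524639129638672), (69.41442108154297, 29.90117645263672), 78.48821258544922) 0.010697815164620652 0.013387611908834883 290 351 151 177
0.065 1425 ((471.2862548828125, 23.099092483520508), (29.512859344482422, 50.104583740234375), 77.82952880859375) 0.07339030507013068 0.0899819370625014 304 337 164 215
0.1 1055 ((471.3838806152344, 23.28569984436035), (51.48735427856445, 40.556312561035156), 78.6250991821289) 0.1140427744334822 0.11697727729231175 290 351 175 224
t 1.9833 turn [ 0.0002 -0.0009  0.0004] q [-0.06 -0.22  1.86  0.    1.5  -1.44]
shift old axes [ -0.3   0.9 106.9] new axes [ -0.2   0.9 106.9] F [-0.5  0.8 -0. ] open 0.09251617170066971 0.0
```

View pics/w1.png

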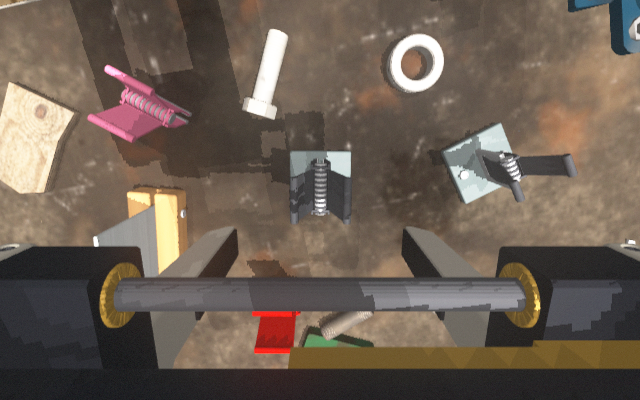

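The wrist view shows the wide clip centred between the fingers at (320,188), with its coil lined up. The narrow clip is at (500,170). I'll descend now and then squeeze.

Call:
apply_moves(
  series=[
    [[0, 1.3, 5], [0, 0, 0]],
    [[0, 0, 13], [0, 0, 0]],
    [[0, 0, 15], [0, 0, 0]],
    [[0, 0, 15], [0, 0, 0]],
    [[0, 0, 15], [0, 0, 0]],
    [[0, 0, 15], [0, 0, 0]],
    [[0, 0, 12], [0, 0, 0]],
    [[0, 0, 10], [0, 0, 0]],
    [[0, 0, 5], [0, 0, 0]],
    [[0, 0, 0], [0, 0, 0]],
    [[0, 0, 0], [0, 0, 0]],
    [[0, 0, 0], [0, 0, 0]],
  ],
)

```text
t: 2.98
tool_pos: [0.4716, 0.0227, 0.2826]
orientation: [0.301, 3.126, 0.0]
force: [0.5, -0.0, 0.6]
opening: 0.0931
gripper_force: 0.0
```

Call:
apply_moves(
  series=[
    [[0, 0, 0], [0, 0, 0]],
    [[0, 0, 0], [0, 0, 0]],
    [[0, 0, 0], [0, 0, 0]],
    [[0, 0, 0], [0, 0, 0]],
    [[0, 0, 0], [0, 0, 0]],
    [[0, 0, 0], [0, 0, 0]],
    [[0, 0, 0], [0, 0, 0]],
    [[0, 0, 0], [0, 0, 0]],
    [[0, 0, 0], [0, 0, 0]],
    [[0, 0, 0], [0, 0, 0]],
    [[0, 0, 0], [0, 0, 0]],
    [[0, 0, 0], [0, 0, 0]],
  ],
  claw=0,
  newtons=25,
)

```text
t: 3.98
tool_pos: [0.4725, 0.0227, 0.2843]
orientation: [0.3, 3.123, 0.001]
force: [-1.2, 0.2, 14.5]
opening: 0.0183
gripper_force: 10.7
```

```bash
python3 - <<'E'
from h import *
im,d,K=grab('side'); c=cv2.resize(im[90:260,240:400],None,fx=3,fy=3); cv2.imwrite('pics/s2.png',c)
s=robot.read_state(); print(s['tool_pos'],s['force'],s['opening'],s['gripper_force'])
E
```

```text
[0.4724828  0.02264747 0.28433832] [-1.39846568  0.82029236 13.69283347] 0.016888834536759906 25.003137588500977
```

View pics/s2.png

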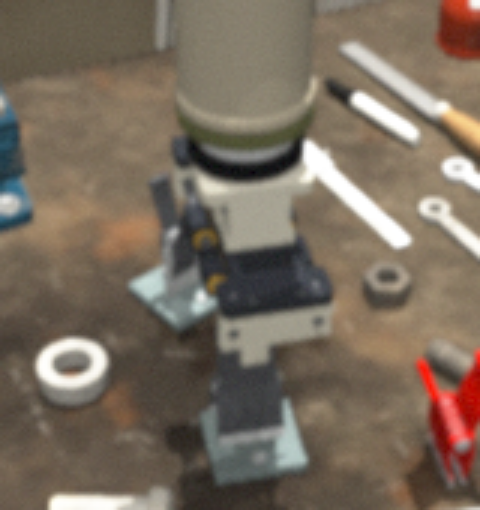

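The clip is squeezed to its stop: opening 17–18 mm, grip force 25 N, still on its tab in the view. Now I'll lift it straight up.

Call:
apply_moves(
  series=[
    [[0, 0, -2], [0, 0, 0]],
    [[0, 0, -5], [0, 0, 0]],
    [[0, 0, -8], [0, 0, 0]],
    [[0, 0, -12], [0, 0, 0]],
    [[0, 0, -15], [0, 0, 0]],
    [[0, 0, -17], [0, 0, 0]],
    [[0, 0, -18], [0, 0, 0]],
    [[0, 0, -18], [0, 0, 0]],
    [[0, 0, -18], [0, 0, 0]],
    [[0, 0, -12], [0, 0, 0]],
    [[0, 0, 0], [0, 0, 0]],
    [[0, 0, 0], [0, 0, 0]],
  ],
)

```text
t: 5.03
tool_pos: [0.4714, 0.0226, 0.4074]
orientation: [0.301, 3.126, 0.0]
force: [-0.8, 0.8, -1.5]
opening: 0.0171
gripper_force: 25.0
```

```bash
python3 - <<'E'
from h import *
im,d,K=grab('side'); cv2.imwrite('pics/s3.png',cv2.resize(im[60:260,230:400],None,fx=3,fy=3)[:600])
im,d,K=grab('wrist'); cv2.imwrite('pics/w3.png',im)
P=cloud(K,d); s=robot.read_state(); tz=s['tool_pos'][2]
for lo,hi in [(-.25,-.235),(-.235,-.215),(-.215,-.2),(-.2,-.18)]:
    m=(d>0)&(np.hypot(P[...,0]-.4725,P[...,1]-.0227)<.045)&(P[...,2]-tz>lo)&(P[...,2]-tz<hi); Q=P[m]
    if len(Q)<9: print(len(Q)); continue
    print(lo,len(Q),cv2.minAreaRect((Q[:,:2]*1000).astype(np.float32)),np.median(Q[:,2]),Q[:,2].min(),Q[:,2].max())
print(s['force'],s['opening'],s['tool_pos'])
go([.5305,-.186,.24],74.6)
E
```

```text
-0.25 289 ((464.7334899902344, 23.831783294677734), (38.404052734375, 41.999786376953125), 78.70256042480469) 0.1604772601190819 0.15559198519100115 0.1705780972272371
-0.235 686 ((461.2394714355469, 24.817657470703125), (31.76799774169922, 34.81452560424805), 78.99449157714844) 0.18260846557169624 0.17069425154152323 0.1905679613573589
-0.215 1067 ((468.98175048828125, 23.61109161376953), (19.20920181274414, 50.46078109741211), 78.40248107910156) 0.19433748613760238 0.19063708158177273 0.205515435519489
-0.2 145 ((456.2603759765625, 26.267475128173828), (34.854957580566406, 14.279274940490723), 79.39586639404297) 0.22163035787431026 0.20573703414371353 0.22557586118462641
[-0.58590905 -0.3764833  -0.91765486] 0.01665400124027395 [0.47093173 0.02268819 0.40558172]
t 5.1333 turn [-0.0003 -0.0017  0.0771] q [-0.06 -0.22  1.83 -0.    1.54 -1.44]
shift old axes [ -98.2 -193.5   -1.5] new axes [-112.8 -185.4   -1.4] F [-0.6 -0.4 -0.9] open 0.01665400124027395 24.998656511306763
```

View pics/s3.png

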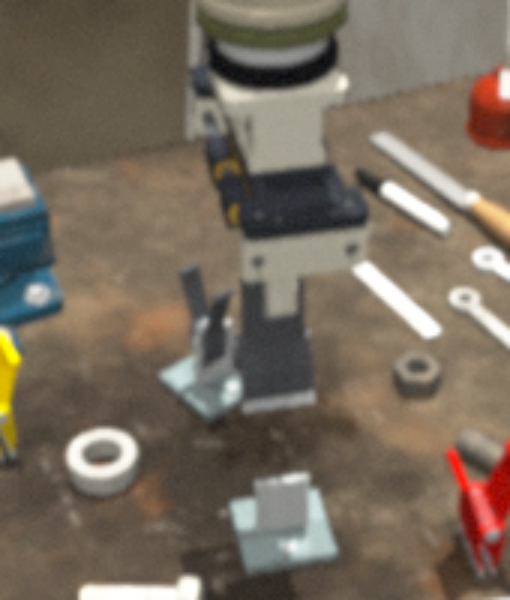

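View pics/w3.png

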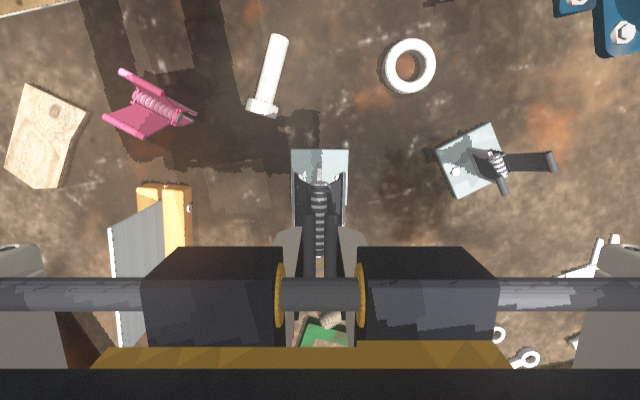

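The clip is held open at (280,330) in the side crop. The tab is clear and the narrow clip is still parked. Next I'll carry the clip above the plate.

Call:
apply_moves(
  series=[
    [[0, 0, -6], [0, 0, 0.035]],
    [[0, 0, -6], [0, 0, 0.04]],
    [[-6, -10, 0], [0, 0, 0]],
    [[-12, -20, 0], [0, 0, 0]],
    [[-15, -25, 0], [0, 0, 0]],
    [[-17, -28, 0], [0, 0, 0]],
    [[-17, -28, 0], [0, 0, 0]],
    [[-17, -28, 0], [0, 0, 0]],
    [[-15, -23, 0], [0, 0, 0]],
    [[-9, -15, 0], [0, 0, 0]],
    [[-5, -8, 0], [0, 0, 0]],
    [[0, 0, 0], [0, 0, 0]],
  ],
)

```text
t: 6.13
tool_pos: [0.5313, -0.1877, 0.4171]
orientation: [-0.42, -3.111, -0.0]
force: [-0.2, -0.0, -0.7]
opening: 0.017
gripper_force: 25.0
```

Call:
apply_moves(
  series=[
    [[0, 0, 0], [0, 0, 0]],
    [[0, 0, 0], [0, 0, 0]],
    [[0, 0, 0], [0, 0, 0]],
  ],
)

```text
t: 6.38
tool_pos: [0.5313, -0.1845, 0.4187]
orientation: [-0.415, -3.114, -0.0]
force: [0.5, -0.5, -0.7]
opening: 0.017
gripper_force: 25.0
```

```bash
python3 - <<'E'
from h import *
s=robot.read_state(); t=s['tool_pos']
for n in ['wrist','side','top']:
    im,d,K=grab(n); P=cloud(K,d)
    if n!='top': cv2.imwrite(f'pics/{n}4.png',im)
    for nm,lo,hi in [('edge',.112,.126),('jaws',t[2]-.26,t[2]-.245),('coil',t[2]-.222,t[2]-.209)]:
        m=(d>0)&(np.hypot(P[...,0]-.5305,P[...,1]+.186)<(.09 if nm=='edge' else .045))&(P[...,2]>lo)&(P[...,2]<hi); Q=P[m]
        if len(Q)<9: print(n,nm,len(Q)); continue
        (x,y),sz,a=cv2.minAreaRect((Q[:,:2]*1000).astype(np.float32)); print(n,nm,len(Q),np.round([x,y,*sz,a],1),Q[:,2].min().round(4),Q[:,2].max().round(4))
print(s['opening'])
go([.5305,-.186,.191],74.6)
E
```

```text
wrist edge 283 [ 530.9 -185.9    2.7  138.8   74.7] 0.1188 0.1223
wrist jaws 393 [ 525.9 -183.    41.8   43.9   74.7] 0.1613 0.1736
wrist coil 1301 [ 529.1 -183.7   24.4   50.3   73.9] 0.1967 0.2096
side edge 311 [ 529.6 -186.4    6.5  138.9   74.5] 0.112 0.1226
side jaws 191 [ 527.6 -185.4   41.4   49.7   74.2] 0.1609 0.1737
side coil 238 [ 527.7 -186.6   22.4   51.5   69.1] 0.1967 0.2095
top edge 0
top jaws 40 [ 531.4 -165.     3.6   42.3   74.1] 0.1594 0.1724
top coil 0
0.016969863082604345
t 6.5333 turn [-0.      0.0004  0.0034] q [-0.43  0.02  1.57  0.    1.54 -1.73]
shift old axes [ 0.6 -1.5 61. ] new axes [ 0.6 -1.5 61. ] F [-0.1  0.3 -0.7] open 0.016461700572732295 24.998510777950287
```

View pics/wrist4.png

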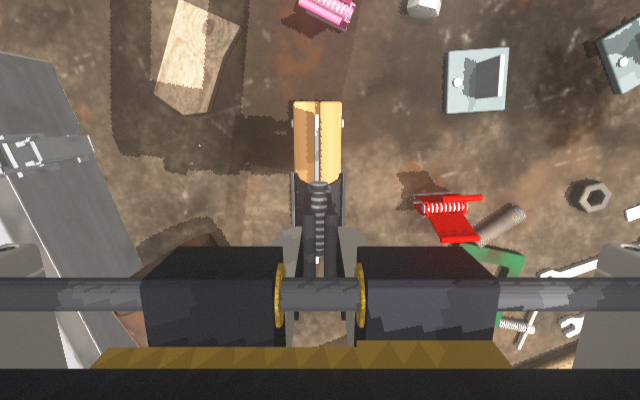

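View pics/side4.png

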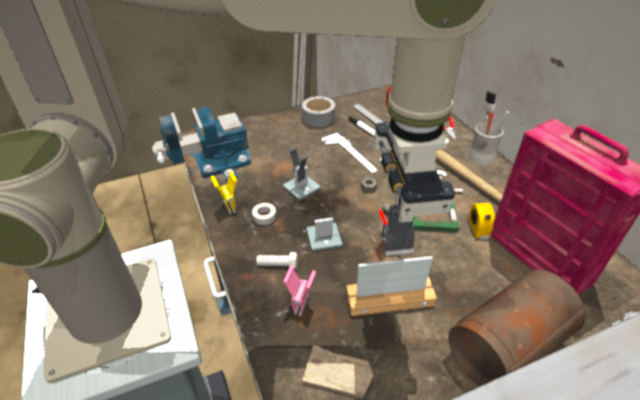

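The clip sits square over the plate: in the wrist view the plate edge at (318,150) lines up with the coil at (319,215). I'll descend 61 mm with a 1.7 mm sideways correction.

Call:
apply_moves(
  series=[
    [[0, -1.7, 3], [0, 0, 0]],
    [[0, 0, 6], [0, 0, 0]],
    [[0, 0, 6], [0, 0, 0]],
    [[0, 0, 6], [0, 0, 0]],
    [[0, 0, 6], [0, 0, 0]],
    [[0, 0, 6], [0, 0, 0]],
    [[0, 0, 6], [0, 0, 0]],
    [[0, 0, 6], [0, 0, 0]],
    [[0, 0, 6], [0, 0, 0]],
    [[0, 0, 5], [0, 0, 0]],
    [[0, 0, 3], [0, 0, 0]],
    [[0, 0, 2], [0, 0, 0]],
  ],
)

```text
t: 7.53
tool_pos: [0.5309, -0.1872, 0.3571]
orientation: [-0.418, -3.113, -0.0]
force: [-0.6, 0.1, -1.4]
opening: 0.017
gripper_force: 25.0
```

Call:
apply_moves(
  series=[
    [[0, 0, 0], [0, 0, 0]],
    [[0, 0, 0], [0, 0, 0]],
    [[0, 0, 0], [0, 0, 0]],
    [[0, 0, 0], [0, 0, 0]],
    [[0, 0, 0], [0, 0, 0]],
    [[0, 0, 0], [0, 0, 0]],
  ],
)

```text
t: 8.03
tool_pos: [0.5311, -0.1873, 0.358]
orientation: [0.418, 3.113, -0.0]
force: [0.1, -0.3, -0.4]
opening: 0.0165
gripper_force: 25.0
```

```bash
python3 - <<'E'
from h import *
s=robot.read_state(); print(s['tool_pos'],s['force'],s['opening'],s['gripper_force'])
im,d,K=grab('side'); a=cv2.resize(im[160:330,320:460],None,fx=3,fy=3)
im,d,K=grab('wrist'); b=cv2.resize(im[70:280,250:390],None,fx=2.4,fy=2.4)
o=np.zeros((520,800,3),np.uint8); o[:a.shape[0],:a.shape[1]]=a; o[:b.shape[0],430:430+b.shape[1]]=b
cv2.imwrite('pics/f.png',o)
P=cloud(K,d); t=s['tool_pos']
for nm,lo,hi in [('edge',.114,.124),('coil',t[2]-.222,t[2]-.209),('jaws',t[2]-.26,t[2]-.235)]:
    m=(d>0)&(np.hypot(P[...,0]-.5305,P[...,1]+.186)<(.09 if nm=='edge' else .045))&(P[...,2]>lo)&(P[...,2]<hi); Q=P[m]
    if len(Q)>9: (x,y),sz,A=cv2.minAreaRect((Q[:,:2]*1000).astype(np.float32)); print(nm,len(Q),np.round([x,y,*sz,A],1),Q[:,2].min(),Q[:,2].max())
go([.5305,-.186,.191],74.6)
E
```

```text
[ 0.53106474 -0.18725981  0.357986  ] [ 0.09954445 -0.29255767 -0.4343685 ] 0.016537159668558135 24.998489320278168
edge 653 [ 522.1 -185.1   34.4  122.3   75.7] 0.114171056867817 0.12392962829502954
coil 1294 [ 529.2 -186.6   24.4   50.9   73.9] 0.13600082226620103 0.14889272835105888
jaws 788 [ 530.2 -187.1   41.9   89.8   74.1] 0.10049496043779951 0.12296131689081728
t 8.1333 turn [-0.      0.0002  0.002 ] q [-0.43  0.06  1.65 -0.    1.43 -1.73]
shift old axes [ 0.8  1.1 -0.1] new axes [ 0.8  1.1 -0.1] F [ 0.6  0.1 -0.1] open 0.0167677456170392 24.998487532138824
```

View pics/f.png

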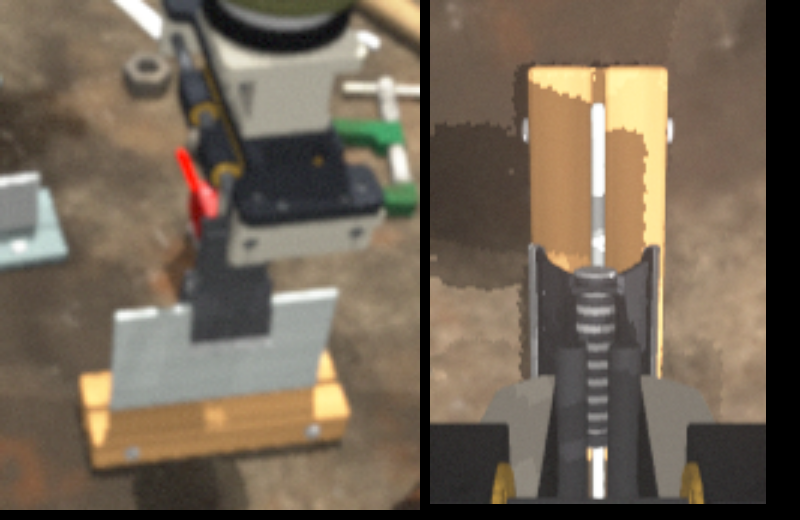

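The final view shows the jaws on either side of the plate, with the edge at (598,150) centred between jaws at (533,300) and (655,300). The jaw tips are at z of about 0.100, there is no contact force, and the clip is at mid-length. I'll hand it in.

```bash
python3 -c "
from plant import robot
print(robot.close_job())"
```

```text
the job is handed in; nothing more can be done
None
```

I handed the job in at about 8 s of the 38 s allowed. The wide clip is held wide open astride the middle of the plate's top edge, with its jaws about 20 mm below the edge and no contact force measured; the narrow clip was left parked.

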